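Check in a reagent kit at the bench scanner

TASK

Check in the kit carton with the blue bands: stand it upright inside the white outline on the dark reading mat, with its barcode label squarely facing the scanner, let go of it, then squeeze the clamped scanner's orange trigger all the way in, keep it in for about half a second, and let it spring right back. After that put the blue-banded carton down, upright, on the floor of the green tray in the free space beside the carton that is already there. Do not let it drop, and leave the red-banded and green-banded cartons and the bottles where they stand.

Things in the scene. Friction and masses are not known exactly. Their poses are not given: they have to be found in the camera images.
- carton_blue: White kit carton with blue bands, 120 (x) x 55 (y) x 75 (z) mm, about 0.3 kg, loose and upright. Origin: centre of its underside; x along its length, y towards the side that carries the yellow barcode label, z up. The label folds 16 mm over the +y edge of the top; an 18 mm blue band runs over the top near the -x end.
- label (a point): Middle of the barcode on the blue-banded carton's +y side, 18 mm towards +x from its middle and 45 mm above its underside; axes as the carton.
- mat: Dark grey reading mat 190 (x) x 120 (y) x 3 (z) mm, fixed, its top 3 mm above its origin (centre of the underside, on the bench). A white outline 136 x 75 mm (x, y) is centred on it. +y points to the scanner's side (a short red stripe marks that edge): a carton read here stands in the outline with its own +y (label) the same way as the mat's +y. The scanner's window hangs over the mat's +y side, 115 to 120 mm from its centre and over 90 mm up.
- scanner: Light grey pistol-grip hand scanner, fixed on its side in a lab stand's clamp, grip pointing to the robot, window looking 40 degrees downwards at the mat. Axes: x along the grip towards the head (level); y from the trigger to the back of the grip (opposite to the window's look, rising 40 degrees); z square to both, out of its free upper side, 40 degrees from vertical. Origin: as squeeze_point.
- squeeze_point (a point): Middle of the scanner's grip, level with the trigger, 170 mm above the bench; axes as the scanner. Back face of the grip at y = +20 mm, 28 mm wide along z. Outer face of the trigger at rest: y = -30 mm at x = -9 mm, -22 mm at x = +18; all the way in: flat at y = -20 mm. Fingers can come in against z, one in front of the trigger, one behind the grip.
- window (a point): Middle of the scanner's window, 59 mm along x and -76 mm along y from squeeze_point; axes as the scanner. The head is 120 (y) x 68 mm (z, so up to z = +34), from x = +34 to +84 mm; the grip ends at x = -82 mm; the clamp's screw stands up to z = +70 mm at x = +100 mm. Above the grip hangs the lamp.
- lamp: Flat aluminium bench lamp, fixed on the same stand's rod, level above the scanner's grip: head 235 x 70 x 14 mm, its underside 330 mm above the bench, 160 mm above squeeze_point (which lies under it, at x -150, y 0 of the lamp). It leaves no room to reach the grip straight from above. Origin: level with its underside, 28 mm from the rod; there the head spans x -249 to -14 and y -20 to +50 mm.
- trigger_face (a point): Middle of the orange trigger's outer face, near its free end; moves with the trigger (blade 40 long, 20 wide, 9 mm thick, hinged at the head end). Axes at rest as squeeze_point.
- trigger (a joint): Angle of the scanner's sprung trigger: 0 at rest (out), 0.30 rad all the way in against its stop. It is pushed towards the grip; the spring needs about 2 N at its free end to start and 5 N to hold it in, and brings it back by itself.
- tray: Green tray for received kits, fixed, outside 188 (x) x 246 (y) x 36 (z) mm, walls and floor 4 mm thick (inner floor 4 mm above its origin, the centre of its underside). Holds the green-banded carton in its -y half, lengthwise along x; the +y half is free.
- carton_green: Same carton as carton_blue (120 x 55 x 75 mm, origin at the centre of its underside) but with green bands; stands in the tray. To be left alone.
- carton_red: Same carton as carton_blue (120 x 55 x 75 mm, origin at the centre of its underside) but with red bands; stands on the bench near the blue-banded one. To be left alone.
- bottle_bluecap: Clear glass bottle with a blue cap, 72 mm diameter, 148 mm tall, loose; origin at the centre of its underside. To be left alone.
- bottle_amber: Amber glass bottle with a black cap, 64 mm diameter, about 130 mm tall, loose; origin at the centre of its underside. To be left alone.
Mind the look-alikes: they are no part of the job. Leave any yellow look-alike of the mat alone.

How it is judged:
By the outcome, as a careful person would: the job done as asked, in the order asked, and still so for the second after the job is handed in, with the robot touching nothing.
It also fails if it takes over 69 s, if anything falls off the work surface, if the arm or the gripper's body presses on something with over 40 N, if the wrist force passes 120 N, or if a joint passes its speed limit or range.

ROBOT

A 6-joint arm with a two-finger parallel gripper is mounted at the origin on the work surface. World frame = base frame: x ahead of the robot, y to its left, z up, the work surface at z = 0. Lengths are in m, angles in rad, forces in N, time in s.
With the tool pointing down it reaches from about 0.35 to 0.775 m from the base axis. Payload 5.5 kg.
Tool frame: the origin (TCP) lies where the fingers leave the gripper's body, on its centre line; the fingertips stand 73 mm ahead of it and the grasp point (between the pads) lies 54 mm ahead of it; z points along the fingers, y is the direction in which the jaws open and shut (so a half turn about z gives the same grasp; the last joint's range is limited). The gripper opens to 85 mm and grips with 20 to 120 N. Pads are 22 mm wide; open, the fingers measure 114 mm over their backs; the gripper's body (76 mm by 85 mm) begins 54 mm behind the grasp point. The pads swing forward as they close: fully open they stand 13 mm farther back than shut.
Start: joints at [0.967, 0.313, 0.046, 1.304, 0, 1.431], TCP at [0.257, 0.514, 0.304] pointing down, gripper open.
Joint ranges: [-2.76, 2.76], [-0.86, 1.69], [-1.03, 1.26], [-2.2, 2.34], [-1.47, 1.5], [-3.14, 3.14]. Speed limits (rad/s): [2.57, 2.57, 3.14, 3.14, 3.14, 3.14].

INTERFACE

Orientations are given as a unit quaternion [w, x, y, z].
In Python, from workcell import env, read_camera, job, cut_out gives the robot as it stands.
- The arm moves only by the tool servo_tool, never from a script. Its argument "deltas" is a list of rows, each an object of numbers: "dx", "dy", "dz": the shift along the world's x, y, z in mm; "rx", "ry", "rz": the turn, a rotation vector about the world's x, y, z in rad; "fingers": the closure, from -1 (fully open) to 1 (shut). A call has 1 to 8 rows; each row shifts and turns the commanded pose from where the row before left it; what a row does not reach is not made up. A row lasts 1/10 s, in which the tool goes at most 50 mm and 8.59 degrees, less where a joint would pass 70% of its speed; a pose out of reach is approached as far as the arm can. A call is refused whole if a number of a shift passes 50 or a number of a turn 0.15, either way. A call with a gripper value outside its range is refused whole. The fingers move at their own pace and stop on an object; "newtons" is the grip in N (left out, the last holds). Time passes only in rows, so rows that do not move let the fingers close. It gives the time, the measured TCP pose, the force and the opening at its end, in the units of the state.
- env.get_state(): the state, without advancing time (a new reading comes with each control period).
- read_camera(name): name is "scene" or "side" or "wrist"; returns a dict with "img" (420x560x3 uint8, red, green, blue), "intrinsics" (3x3 intrinsics, pixels), "k1" (the pictures are not rectified: a ray, as slopes to the right and down, at radius r is drawn at 1 + k1 r^2 times it, then the intrinsics apply), "extrinsics" (4x4, takes a point from camera to world coordinates); the wrist camera has in their place "hand_eye" (4x4, takes a point from camera to tool coordinates, whose origin is the TCP and whose axes are the flange's). Camera axes: x right, y down, z forward; pixel columns grow to the right and rows downward; lengths in m; the calibration is good to about 2 mm. A picture is of the moment at which its call begins: read the wrist's pose just before it. There is no depth.
- job.hand_in(): hands the job in, once; it reports no verdict.
Trained networks look in the newest picture that a camera, given by its name, has taken for a name from the list of things; names that differ only in an ending like _2 or _b are one class to them, and where a whole thing is asked for, a point or a joint stands for the part that bears it (a point fixed in the world has none). Each returns a list of dicts, best first, with "confidence" (0 to 1); they miss things now and then, are a little off and sometimes report something else, mostly with a low value. They report only what shows in the picture. A call takes as long as a camera call. They do not tell look-alikes from the thing itself.
- cut_out(target, camera): "region" (420x560 bool, what is visible of it) and "extent" ([left, top, right, bottom] in pixels, round what is visible of it).
The state is a dict: "clock": time; "joint_pos": joint angles; "qvel": joint speeds; "tau": joint torques, N m; "tcp_pos": TCP position; "orientation": TCP orientation; "wrist_force": force on the tool from outside, world axes, zero at the start; "ft_torque": the same for the moment, N m; "finger_gap": finger opening in m.
Only numpy, scipy, OpenCV 4.12 (cv2) and the standard library are available. Lean on these libraries where they do the work, as an engineer would, in place of code of your own. Each camera call takes 0.05 s, during which the arm holds its last target. There are 200 camera calls.

## Working session

There is one attempt and no reset: what is moved stays moved. The work goes in short steps, Python scripts to look and compute and a tool call to move; the robot and the scene stay as the last step left them, time stands still between calls to the robot, and variables do not carry over. Pictures are saved under pics/ and viewed, about 8 in all and at most 12, crops included, and the job is handed in when it is done.

Besides the shell and the picture viewer there is one more tool, called after ">>>" by a JSON object that holds its "api" and its "payload". servo_tool: Moves the arm, as the interface text tells. Its arguments: {"type":"object","properties":{"deltas":{"type":"array"},"newtons":{"type":"number"}},"required":["deltas"]}

```bash
ls; mkdir -p pics; python3 - <<'E'
from workcell import env, read_camera, job, cut_out
import cv2,numpy as np
s=env.get_state()
print({k:np.round(v,3).tolist() for k,v in s.items()})
for c in ['scene','side','wrist']:
    r=read_camera(c); cv2.imwrite(f'pics/{c}0.png',r['img'][:,:,::-1])
    print(c,np.round(r['intrinsics'],1).tolist(),r['k1'],np.round(r.get('extrinsics',r.get('hand_eye')),3).tolist())
    if c=='wrist': continue
    for t in ['carton_blue','mat','scanner','tray','trigger_face','label','lamp','carton_red','bottle_bluecap']:
        print(t,[(np.round(d['extent']).tolist(),round(d['confidence'],2)) for d in cut_out(t,c)][:4])
a=cv2.imread('pics/scene0.png');b=cv2.imread('pics/side0.png')
E
```

```text
pics
{'clock': 0.0, 'joint_pos': [0.967, 0.314, 0.045, 1.304, -0.0, 1.431], 'qvel': [0.001, -0.0, 0.001, 0.002, 0.001, 0.0], 'tau': [-0.001, -48.063, 29.853, 0.019, -0.0, -0.0], 'tcp_pos': [0.257, 0.514, 0.303], 'orientation': [-0.0, 0.23, 0.973, -0.001], 'wrist_force': [1.58, -0.5, 1.213], 'ft_torque': [0.013, -0.007, 0.023], 'finger_gap': 0.085}
scene [[486.9, 0.0, 275.5], [0.0, 486.9, 208.9], [0.0, 0.0, 1.0]] -0.05845715282254227 [[0.566, 0.65, -0.507, 1.159], [0.824, -0.439, 0.358, -0.465], [0.01, -0.621, -0.784, 1.18], [0.0, 0.0, 0.0, 1.0]]
carton_blue [([236.0, 216.0, 267.0, 264.0], 0.61)]
mat [([119.0, 198.0, 173.0, 258.0], 0.61), ([294.0, 205.0, 364.0, 267.0], 0.59), ([249.0, 159.0, 313.0, 202.0], 0.58)]
scanner [([336.0, 133.0, 396.0, 193.0], 0.56), ([276.0, 252.0, 327.0, 299.0], 0.51), ([299.0, 310.0, 327.0, 351.0], 0.47), ([352.0, 161.0, 365.0, 169.0], 0.31)]
tray []
trigger_face [([352.0, 160.0, 362.0, 171.0], 0.6)]
label [([237.0, 214.0, 265.0, 266.0], 0.8)]
lamp [([337.0, 90.0, 428.0, 147.0], 0.91)]
carton_red [([274.0, 249.0, 324.0, 300.0], 0.66)]
bottle_bluecap [([344
[... 270 characters left out ...]
 284.0], 0.73)]
mat [([172.0, 206.0, 234.0, 246.0], 0.8), ([152.0, 325.0, 223.0, 362.0], 0.75), ([248.0, 198.0, 317.0, 234.0], 0.66)]
scanner [([226.0, 129.0, 289.0, 168.0], 0.62), ([254.0, 348.0, 305.0, 386.0], 0.55), ([337.0, 193.0, 366.0, 236.0], 0.5)]
tray [([242.0, 302.0, 328.0, 400.0], 0.56)]
trigger_face []
label [([241.0, 239.0, 286.0, 284.0], 0.81)]
lamp [([213.0, 87.0, 302.0, 121.0], 0.68)]
carton_red [([296.0, 222.0, 337.0, 264.0], 0.91)]
bottle_bluecap [([341.0, 192.0, 365.0, 233.0], 0.82)]
wrist [[293.1, 0.0, 280.3], [0.0, 293.1, 210.3], [0.0, 0.0, 1.0]] -0.017950871058561683 [[0.0, -0.96, -0.281, 0.071], [1.0, 0.0, -0.0, -0.0], [0.0, -0.281, 0.96, -0.069], [0.0, 0.0, 0.0, 1.0]]
```

```bash
python3 - <<'E'
import cv2
for c,(x0,y0,x1,y1) in {'scene':(90,70,450,340),'side':(110,70,410,400)}.items():
    a=cv2.imread(f'pics/{c}0.png')[y0:y1,x0:x1]
    f=min(800/a.shape[1],600/a.shape[0]); cv2.imwrite(f'pics/{c}0c.png',cv2.resize(a,None,fx=f,fy=f,interpolation=cv2.INTER_CUBIC)); print(c,f)
E
```

```text
scene 2.2222222222222223
side 1.8181818181818181
```

View pics/scene0c.png

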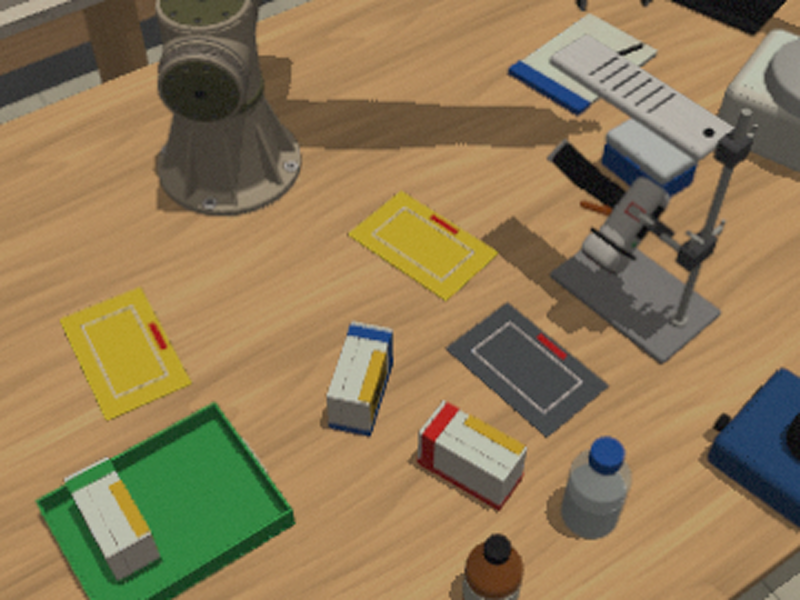

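View pics/side0c.png

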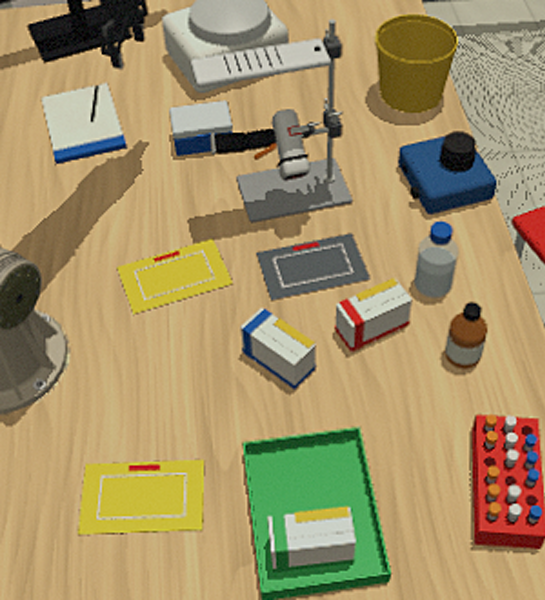

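The blue-banded carton is at scene (252,240), the red-banded one at (300,272) and the green-banded one in the tray at (140,305). The dark mat is at scene (327,236). The two yellow mats at (145,229) and (280,180) are look-alikes. Next I fit poses from the masks.

```bash
cat > h.py <<'E'
from workcell import env, read_camera, job, cut_out
import cv2,numpy as np
from scipy.optimize import minimize, least_squares
from scipy.spatial.transform import Rotation as R
def cam(name):
    s=env.get_state(); r=read_camera(name)
    if name=='wrist':
        T=np.eye(4); q=s['orientation']; T[:3,:3]=R.from_quat([q[1],q[2],q[3],q[0]]).as_matrix(); T[:3,3]=s['tcp_pos']
        E=T@np.array(r['hand_eye'])
    else: E=np.array(r['extrinsics'])
    return dict(img=r['img'],K=np.array(r['intrinsics']),d=np.array([r['k1'],0,0,0.]),E=E)
def proj(c,P):
    P=np.atleast_2d(np.asarray(P,float)); q=(P-c['E'][:3,3])@c['E'][:3,:3]
    return cv2.projectPoints(q,np.zeros(3),np.zeros(3),c['K'],c['d'])[0][:,0]
def plane(c,uv,z):
    n=cv2.undistortPoints(np.atleast_2d(np.asarray(uv,float))[:,None],c['K'],c['d'])[:,0]
    d=np.c_[n,np.ones(len(n))]@c['E'][:3,:3].T; o=c['E'][:3,3]
    return o+d*((z-o[2])/d[:,2])[:,None]
def box(x0,x1,y0,y1,z0,z1): return np.array([[x,y,z] for x in(x0,x1) for y in(y0,y1) for z in(z0,z1)])
def carton(): return [box(-.06,.06,-.0275,.0275,0,.075)]
def place(p,B): # x,y,z,yaw
    return np.asarray(B)@R.from_euler('z',p[3]).as_matrix().T+np.array(p[:3])
def sil(c,p,boxes,f=4,pl=place):
    m=np.zeros((420*f,560*f),np.uint8)
    for b in boxes: cv2.fillConvexPoly(m,cv2.convexHull(np.round((proj(c,pl(p,b))+.5)*f).astype(np.int32)),1)
    return m
def fit(cs,masks,boxes,p0,z,pl=None,step=None):
    pl=pl or (lambda p,b:place([p[0],p[1],z,p[2]],b))
    M=[cv2.resize(m.astype(np.uint8),None,fx=4,fy=4,interpolation=0) for m in masks]
    def cost(p):
        t=0
        for c,m in zip(cs,M):
            s=sil(c,p,boxes,pl=pl); t+=1-(s&m).sum()/(s|m).sum()
        return t
    step=step if step is not None else np.r_[.02,.02,.25]
    p=np.array(p0,float)
    for k in (1,.3,.1):
        S=np.vstack([p]+[p+k*step[i]*np.eye(len(p))[i] for i in range(len(p))])
        r=minimize(cost,p,method='Nelder-Mead',options=dict(initial_simplex=S,maxiter=150)); p=r.x
    return p,r.fun
def best(t,c,near):
    L=[d for d in cut_out(t,c) if d['region'][int(near[1]),int(near[0])] or np.hypot((d['extent'][0]+d['extent'][2])/2-near[0],(d['extent'][1]+d['extent'][3])/2-near[1])<20]
    return np.array(L[0]['region'],bool) if L else None
E
cat > a.py <<'E'
from h import *
cs={n:cam(n) for n in('scene','side')}
N={'carton_blue':((251,240),(264,261),carton(),-.5,0),'mat':((327,236),(282,216),[box(-.095,.095,-.06,.06,0,.003)],.1,0),
'tray':((163,300),(284,352),[box(-.094,.094,-.123,.123,0,.036)],.1,0),
'carton_red':((299,274),(316,243),carton(),.2,0),'carton_green':((140,305),(280,367),carton(),.1,.004)}
for t,(a,b,B,y,z) in N.items():
    ms=[best(t,'scene',a),best(t,'side',b)]
    C=[cs[n] for n,m in zip(cs,ms) if m is not None]; M=[m for m in ms if m is not None]
    if not M: print(t,'none'); continue
    uv=np.argwhere(M[-1])[:,::-1].mean(0); p0=plane(C[-1],uv,.03)[0]
    for i in range(len(M)):
        p,f=fit(C[i:i+1],M[i:i+1],B,[p0[0],p0[1],y],z); print(t,'single',p.round(4),round(f,3))
    p,f=fit(C,M,B,p,z); print(t,len(M),p.round(4),round(f,3))
def sbox(): return [box(-.082,.034,-.02,.02,-.014,.014),box(.034,.084,-.076,.044,-.034,.034)]
ms=[best('scanner','scene',(366,163)),best('scanner','side',(257,148))]
for n,m in zip(cs,ms):
    print(n,m.sum(),np.argwhere(m).min(0),np.argwhere(m).max(0)); cv2.imwrite('pics/m_%s.png'%n,m*255)
def pl(p,b):
    Rm=R.from_euler('z',p[2]).as_matrix()@R.from_euler('x',np.radians(40)).as_matrix()
    return b@Rm.T+[p[0],p[1],.17]
p0=plane(cs['side'],(250,148),.17)[0]; print(p0)
for y in (-.2,.1,.4):
    p,f=fit(list(cs.values()),ms,sbox(),[p0[0],p0[1],y],0,pl=pl); print('scanner',p.round(4),round(f,3))
E
python3 a.py
```

```text
carton_blue single [ 0.4727 -0.0619 -0.8337] 0.026
carton_blue single [ 0.4799 -0.0648 -0.8339] 0.028
carton_blue 2 [ 0.4786 -0.0651 -0.8231] 0.145
mat single [0.5591 0.1445 0.1201] 0.029
mat single [0.5672 0.1407 0.1438] 0.095
mat 2 [0.5605 0.1428 0.1431] 0.167
tray single [ 0.4952 -0.3555  0.0305] 0.201
tray single [ 0.5008 -0.3559  0.0102] 0.259
tray 2 [ 0.4988 -0.3558  0.0133] 0.482
carton_red single [ 0.6445 -0.0129  0.3733] 0.028
carton_red single [ 0.6505 -0.017   0.3818] 0.041
carton_red 2 [ 0.6478 -0.0151  0.322 ] 0.156
carton_green single [ 0.4841 -0.4129 -0.0011] 0.04
carton_green single [ 0.4895 -0.4141 -0.0009] 0.036
carton_green 2 [ 0.4877 -0.4132 -0.004 ] 0.121
scene 1411 [133 337] [191 394]
side 1059 [130 226] [167 288]
[0.48177621 0.30736025 0.17      ]
scanner [0.4845 0.3145 0.0596] 0.439
scanner [0.4845 0.3139 0.0751] 0.438
scanner [0.485  0.3144 0.0647] 0.438[ WARN:0@60.558] global loadsave.cpp:1063 imwrite_ Unsupported depth image for selected encoder is fallbacked to CV_8U.
```

>>> {"api": "servo_tool", "payload": {"deltas": [{"dx": -18,"dy": -40,"fingers": -1},{"dx": -18,"dy": -40},{"dx": -18,"dy": -40},{"dx": 28,"dy": -38},{"dx": 28,"dy": -38},{"dx": 34,"dy": -40},{"dx": 34,"dy": -40},{"dx": 34,"dy": -40}], "newtons": 30}}

```text
invalid input at $.deltas[0]: expected keys dx, dy, dz, rx, ry, rz, fingers
```

>>> {"api": "servo_tool", "payload": {"deltas": [{"dx": 20,"dy": -40},{"dx": 20,"dy": -40},{"dx": 20,"dy": -40},{"dx": 20,"dy": -40},{"dx": 20,"dy": -40,"rz": -0.119},{"dx": 6,"dy": -20,"rz": -0.119},{"dx": 6,"dy": -20,"rz": -0.119},{"dx": 6,"dy": -20}]}}

```text
invalid input at $.deltas[0]: expected keys dx, dy, dz, rx, ry, rz, fingers
```

>>> {"api": "servo_tool", "payload": {"deltas": [{"dx": -18,"dy": -40,"dz": 0,"rx": 0,"ry": 0,"rz": 0,"fingers": -1},{"dx": -18,"dy": -40,"dz": 0,"rx": 0,"ry": 0,"rz": 0,"fingers": -1},{"dx": -18,"dy": -40,"dz": 0,"rx": 0,"ry": 0,"rz": 0,"fingers": -1},{"dx": 28,"dy": -38,"dz": 0,"rx": 0,"ry": 0,"rz": 0,"fingers": -1},{"dx": 28,"dy": -38,"dz": 0,"rx": 0,"ry": 0,"rz": 0,"fingers": -1},{"dx": 34,"dy": -40,"dz": 0,"rx": 0,"ry": 0,"rz": 0,"fingers": -1},{"dx": 34,"dy": -40,"dz": 0,"rx": 0,"ry": 0,"rz": 0,"fingers": -1},{"dx": 34,"dy": -40,"dz": 0,"rx": 0,"ry": 0,"rz": 0,"fingers": -1}], "newtons": 30}}

```text
clock: 2.55
tcp_pos: [0.3572, 0.2024, 0.3044]
orientation: [0.001, 0.23, 0.973, 0.0]
wrist_force: [0.9, 0.2, -0.4]
finger_gap: 0.0853
```

>>> {"api": "servo_tool", "payload": {"deltas": [{"dx": 20,"dy": -40,"dz": 0,"rx": 0,"ry": 0,"rz": 0,"fingers": -1},{"dx": 20,"dy": -40,"dz": 0,"rx": 0,"ry": 0,"rz": 0,"fingers": -1},{"dx": 20,"dy": -40,"dz": 0,"rx": 0,"ry": 0,"rz": -0.119,"fingers": -1},{"dx": 20,"dy": -40,"dz": 0,"rx": 0,"ry": 0,"rz": -0.119,"fingers": -1},{"dx": 20,"dy": -40,"dz": 0,"rx": 0,"ry": 0,"rz": -0.119,"fingers": -1},{"dx": 6,"dy": -20,"dz": 0,"rx": 0,"ry": 0,"rz": 0,"fingers": -1},{"dx": 6,"dy": -20,"dz": 0,"rx": 0,"ry": 0,"rz": 0,"fingers": -1},{"dx": 6,"dy": -20,"dz": 0,"rx": 0,"ry": 0,"rz": 0,"fingers": -1}]}}

```text
clock: 3.35
tcp_pos: [0.4746, -0.0573, 0.3039]
orientation: [0.0, 0.399, 0.917, 0.0]
wrist_force: [0.2, -1.0, 0.6]
finger_gap: 0.0852
```

```bash
cat > b.py <<'E'
from h import *
import sys
s=env.get_state(); print(np.round(s['tcp_pos'],4),np.round(s['joint_pos'],3),np.round(s['orientation'],3),s['clock'])
c=cam('wrist'); cv2.imwrite('pics/w1.png',c['img'][:,:,::-1])
for t in ('carton_blue','carton_red','mat'):
    for d in cut_out(t,'wrist')[:3]:
        M=np.array(d['region'],bool); e=np.array(d['extent']); print(t,d['confidence'],e.round())
        edge=e[0]<2 or e[1]<2 or e[2]>557 or e[3]>417
        if edge: continue
        p0=plane(c,np.argwhere(M)[:,::-1].mean(0),.04 if 'c' in t else 0)[0]
        B=carton() if t[0]=='c' else [box(-.095,.095,-.06,.06,0,.003)]
        p,f=fit([c],[M],B,[p0[0],p0[1],{'carton_blue':-.83,'carton_red':.38,'mat':.13}[t]],0); print(p.round(4),round(f,3))
E
python3 b.py
```

```text
[ 0.4746 -0.0573  0.3039] [-0.288  0.126 -0.193  1.252  0.     0.533] [0.    0.399 0.917 0.   ] 3.35
carton_blue 0.76 [251. 141. 309. 252.]
[ 0.476  -0.0629 -0.8281] 0.023
carton_red 0.8 [348. 211. 474. 304.]
[ 0.6457 -0.0139  0.3505] 0.142
mat 0.74 [355.  14. 535. 196.]
[0.5621 0.1416 0.1337] 0.025
mat 0.71 [297.   2. 365.  33.]
mat 0.7 [  0. 111. 112. 267.]
```

View pics/w1.png

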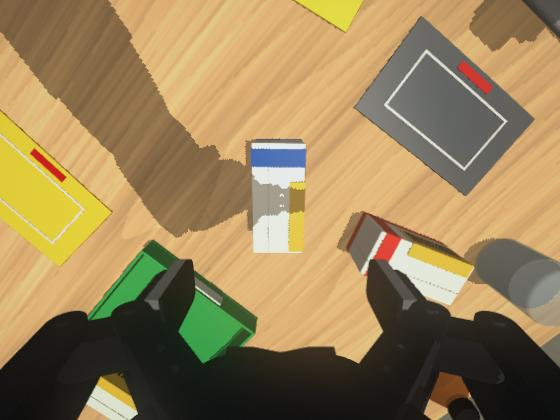

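Confirmed: the carton at wrist (278,200) has the blue band and the yellow label fold on the right. Red is at (410,255), and the dark mat is at (445,105).

>>> {"api": "servo_tool", "payload": {"deltas": [{"dx": -3,"dy": -1,"dz": -20,"rx": 0,"ry": 0,"rz": -0.007,"fingers": -1},{"dx": 0,"dy": 0,"dz": -40,"rx": 0,"ry": 0,"rz": 0,"fingers": -1},{"dx": 0,"dy": 0,"dz": -20,"rx": 0,"ry": 0,"rz": 0,"fingers": -1},{"dx": 0,"dy": 0,"dz": 0,"rx": 0,"ry": 0,"rz": 0,"fingers": -1},{"dx": 0,"dy": 0,"dz": 0,"rx": 0,"ry": 0,"rz": 0,"fingers": -1}]}}

```text
clock: 4.05
tcp_pos: [0.4712, -0.0562, 0.2244]
orientation: [-0.0, 0.402, 0.916, 0.0]
wrist_force: [1.0, -0.4, 0.2]
finger_gap: 0.0851
```

```bash
python3 b.py 2>&1 | head -3
```

```text
[ 0.4712 -0.0562  0.2244] [-0.288  0.162 -0.35   1.059  0.     0.538] [-0.     0.402  0.916  0.   ] 4.05
carton_blue 0.76 [241. 147. 320. 296.]
[ 0.4763 -0.0627 -0.8304] 0.02
```

>>> {"api": "servo_tool", "payload": {"deltas": [{"dx": 5,"dy": -6.5,"dz": -20,"rx": 0,"ry": 0,"rz": 0,"fingers": -1},{"dx": 0,"dy": 0,"dz": -20,"rx": 0,"ry": 0,"rz": 0,"fingers": -1},{"dx": 0,"dy": 0,"dz": -30,"rx": 0,"ry": 0,"rz": 0,"fingers": -1},{"dx": 0,"dy": 0,"dz": -30,"rx": 0,"ry": 0,"rz": 0,"fingers": -1},{"dx": 0,"dy": 0,"dz": -20,"rx": 0,"ry": 0,"rz": 0,"fingers": -1},{"dx": 0,"dy": 0,"dz": -8,"rx": 0,"ry": 0,"rz": 0,"fingers": -1},{"dx": 0,"dy": 0,"dz": 0,"rx": 0,"ry": 0,"rz": 0,"fingers": -1}]}}

```text
clock: 4.95
tcp_pos: [0.4763, -0.0635, 0.0957]
orientation: [-0.0, 0.402, 0.916, -0.0]
wrist_force: [0.5, 0.6, -0.1]
finger_gap: 0.0855
```

>>> {"api": "servo_tool", "payload": {"deltas": [{"dx": 0,"dy": 0,"dz": 0,"rx": 0,"ry": 0,"rz": 0,"fingers": 1},{"dx": 0,"dy": 0,"dz": 0,"rx": 0,"ry": 0,"rz": 0,"fingers": 1},{"dx": 0,"dy": 0,"dz": 0,"rx": 0,"ry": 0,"rz": 0,"fingers": 1},{"dx": 0,"dy": 0,"dz": 0,"rx": 0,"ry": 0,"rz": 0,"fingers": 1},{"dx": 0,"dy": 0,"dz": 0,"rx": 0,"ry": 0,"rz": 0,"fingers": 1},{"dx": 0,"dy": 0,"dz": 0,"rx": 0,"ry": 0,"rz": 0,"fingers": 1}], "newtons": 30}}

```text
clock: 5.55
tcp_pos: [0.4774, -0.0639, 0.0974]
orientation: [0.001, 0.402, 0.916, 0.0]
wrist_force: [-0.9, 0.3, 7.1]
finger_gap: 0.0547
```

>>> {"api": "servo_tool", "payload": {"deltas": [{"dx": 0,"dy": 0,"dz": 20,"rx": 0,"ry": 0,"rz": 0,"fingers": 1},{"dx": 0,"dy": 0,"dz": 35,"rx": 0,"ry": 0,"rz": 0,"fingers": 1},{"dx": 10,"dy": 20,"dz": 30,"rx": 0,"ry": 0,"rz": 0.1,"fingers": 1},{"dx": 15,"dy": 30,"dz": 0,"rx": 0,"ry": 0,"rz": 0.14,"fingers": 1},{"dx": 15,"dy": 30,"dz": 0,"rx": 0,"ry": 0,"rz": 0.14,"fingers": 1},{"dx": 15,"dy": 35,"dz": 0,"rx": 0,"ry": 0,"rz": 0.14,"fingers": 1},{"dx": 15,"dy": 35,"dz": 0,"rx": 0,"ry": 0,"rz": 0.14,"fingers": 1},{"dx": 12,"dy": 25,"dz": 0,"rx": 0,"ry": 0,"rz": 0.14,"fingers": 1}]}}

```text
clock: 6.35
tcp_pos: [0.5587, 0.1136, 0.181]
orientation: [0.0, 0.01, 1.0, 0.0]
wrist_force: [0.3, -0.8, -1.7]
finger_gap: 0.0545
```

>>> {"api": "servo_tool", "payload": {"deltas": [{"dx": 5,"dy": 22,"dz": 0,"rx": 0,"ry": 0,"rz": 0.13,"fingers": 1},{"dx": 0,"dy": 10,"dz": 0,"rx": 0,"ry": 0,"rz": 0.033,"fingers": 1},{"dx": 0,"dy": 0,"dz": 0,"rx": 0,"ry": 0,"rz": 0,"fingers": 1},{"dx": 0,"dy": 0,"dz": 0,"rx": 0,"ry": 0,"rz": 0,"fingers": 1}]}}

```text
clock: 6.75
tcp_pos: [0.5628, 0.1429, 0.1807]
orientation: [-0.0, -0.066, 0.998, -0.0]
wrist_force: [0.6, 0.5, -2.6]
finger_gap: 0.0548
```

```bash
cat > c.py <<'E'
from h import *
s=env.get_state(); q=s['orientation']; M=R.from_quat([q[1],q[2],q[3],q[0]]).as_matrix()
print(np.round(s['tcp_pos'],4),np.round(s['joint_pos'],3),'thx',np.degrees(np.arctan2(M[1,0],M[0,0])),'zax',M[:,2].round(3))
c=cam('wrist'); cv2.imwrite('pics/w2.png',c['img'][:,:,::-1])
cs={n:cam(n) for n in('scene','side')}
for n in cs: cv2.imwrite(f'pics/{n}2.png',cs[n]['img'][:,:,::-1])
p0=s['tcp_pos']
for n,cc in {'wrist':c,**cs}.items():
    for d in cut_out('carton_blue',n)[:1]:
        m=np.array(d['region'],bool); print(n,d['confidence'],np.round(d['extent']))
        z=p0[2]-.0974
        p,f=fit([cc],[m],carton(),[p0[0],p0[1],.134],z); print(p.round(4),round(f,3))
E
python3 c.py
```

```text
[0.5628 0.1429 0.1807] [ 0.111  0.388 -0.156  1.028 -0.    -0.022] thx -172.3758175627934 zax [-0.001 -0.001 -1.   ]
wrist 0.69 [195. 148. 371. 354.]
[0.5616 0.1432 0.1413] 0.263
scene 0.69 [308. 188. 354. 234.]
[0.5579 0.1453 0.151 ] 0.339
side 0.76 [260. 176. 302. 209.]
[0.5651 0.1393 0.1012] 0.272
```

>>> {"api": "servo_tool", "payload": {"deltas": [{"dx": -1,"dy": -1,"dz": -20,"rx": 0,"ry": 0,"rz": 0,"fingers": 1},{"dx": 0,"dy": 0,"dz": -30,"rx": 0,"ry": 0,"rz": 0,"fingers": 1},{"dx": 0,"dy": 0,"dz": -16,"rx": 0,"ry": 0,"rz": 0,"fingers": 1},{"dx": 0,"dy": 0,"dz": -6,"rx": 0,"ry": 0,"rz": 0,"fingers": 1},{"dx": 0,"dy": 0,"dz": -3,"rx": 0,"ry": 0,"rz": 0,"fingers": 1},{"dx": 0,"dy": 0,"dz": 0,"rx": 0,"ry": 0,"rz": 0,"fingers": 1},{"dx": 0,"dy": 0,"dz": 0,"rx": 0,"ry": 0,"rz": 0,"fingers": 1}]}}

```text
clock: 7.75
tcp_pos: [0.5632, 0.1425, 0.107]
orientation: [0.001, -0.067, 0.998, 0.0]
wrist_force: [1.0, 0.5, -2.2]
finger_gap: 0.0545
```

>>> {"api": "servo_tool", "payload": {"deltas": [{"dx": -1,"dy": -1,"dz": -3,"rx": 0,"ry": 0,"rz": 0,"fingers": 1},{"dx": 0,"dy": 0,"dz": -2,"rx": 0,"ry": 0,"rz": 0,"fingers": 1},{"dx": 0,"dy": 0,"dz": 0,"rx": 0,"ry": 0,"rz": 0,"fingers": 1},{"dx": 0,"dy": 0,"dz": 0,"rx": 0,"ry": 0,"rz": 0,"fingers": 1}]}}

```text
clock: 8.15
tcp_pos: [0.5613, 0.1415, 0.1009]
orientation: [-0.0, -0.068, 0.998, 0.0]
wrist_force: [0.4, 0.5, -3.2]
finger_gap: 0.0546
```

>>> {"api": "servo_tool", "payload": {"deltas": [{"dx": 0,"dy": 0,"dz": -1,"rx": 0,"ry": 0,"rz": 0,"fingers": 1},{"dx": 0,"dy": 0,"dz": 0,"rx": 0,"ry": 0,"rz": 0,"fingers": 1},{"dx": 0,"dy": 0,"dz": 0,"rx": 0,"ry": 0,"rz": 0,"fingers": 1}]}}

```text
clock: 8.45
tcp_pos: [0.5615, 0.1415, 0.1004]
orientation: [0.0, -0.068, 0.998, 0.0]
wrist_force: [-1.6, -0.0, 3.2]
finger_gap: 0.0546
```

>>> {"api": "servo_tool", "payload": {"deltas": [{"dx": 0,"dy": 0,"dz": -1,"rx": 0,"ry": 0,"rz": 0,"fingers": 1},{"dx": 0,"dy": 0,"dz": 0,"rx": 0,"ry": 0,"rz": 0,"fingers": 1}]}}

```text
clock: 8.65
tcp_pos: [0.5615, 0.1415, 0.1004]
orientation: [0.0, -0.068, 0.998, 0.0]
wrist_force: [-4.3, -1.1, 10.4]
finger_gap: 0.0549
```

>>> {"api": "servo_tool", "payload": {"deltas": [{"dx": 0,"dy": 0,"dz": 1,"rx": 0,"ry": 0,"rz": 0,"fingers": -1},{"dx": 0,"dy": 0,"dz": 0,"rx": 0,"ry": 0,"rz": 0,"fingers": -1},{"dx": 0,"dy": 0,"dz": 0,"rx": 0,"ry": 0,"rz": 0,"fingers": -1},{"dx": 0,"dy": 0,"dz": 0,"rx": 0,"ry": 0,"rz": 0,"fingers": -1},{"dx": 0,"dy": 0,"dz": 0,"rx": 0,"ry": 0,"rz": 0,"fingers": -1},{"dx": 0,"dy": 0,"dz": 20,"rx": 0,"ry": 0,"rz": 0,"fingers": -1},{"dx": 0,"dy": 0,"dz": 40,"rx": 0,"ry": 0,"rz": 0,"fingers": -1},{"dx": 0,"dy": 0,"dz": 40,"rx": 0,"ry": 0,"rz": 0,"fingers": -1}]}}

```text
clock: 9.45
tcp_pos: [0.5606, 0.1414, 0.2]
orientation: [-0.001, -0.068, 0.998, 0.0]
wrist_force: [0.9, 0.4, 0.1]
finger_gap: 0.0854
```

>>> {"api": "servo_tool", "payload": {"deltas": [{"dx": -15,"dy": -15,"dz": 40,"rx": 0,"ry": 0,"rz": 0,"fingers": -1},{"dx": -25,"dy": -25,"dz": 40,"rx": 0,"ry": 0,"rz": 0,"fingers": -1},{"dx": -25,"dy": -25,"dz": 20,"rx": 0,"ry": 0,"rz": 0,"fingers": -1},{"dx": 0,"dy": 0,"dz": 0,"rx": 0,"ry": 0,"rz": 0,"fingers": -1},{"dx": 0,"dy": 0,"dz": 0,"rx": 0,"ry": 0,"rz": 0,"fingers": -1}]}}

```text
clock: 9.95
tcp_pos: [0.4981, 0.0777, 0.2981]
orientation: [0.001, -0.067, 0.998, 0.0]
wrist_force: [0.2, -0.6, -0.3]
finger_gap: 0.0859
```

```bash
cat > d.py <<'E'
from h import *
s=env.get_state(); print(np.round(s['tcp_pos'],4),np.round(s['joint_pos'],3))
c=cam('wrist'); cv2.imwrite('pics/w3.png',c['img'][:,:,::-1])
for d in cut_out('carton_blue','wrist')[:1]:
    p,f=fit([c],[np.array(d['region'],bool)],carton(),[.561,.142,.134],.003); print('carton',d['confidence'],np.round(d['extent']),p.round(4),round(f,3))
for t in('scanner','lamp','trigger_face'):
    for d in cut_out(t,'wrist')[:2]: print(t,d['confidence'],np.round(d['extent']))
E
python3 d.py
```

```text
[0.4981 0.0777 0.2981] [-0.005  0.176 -0.147  1.245  0.    -0.139]
carton 0.83 [301. 193. 361. 306.] [0.5605 0.1419 0.1344] 0.028
scanner 0.95 [451. 224. 560. 368.]
trigger_face 0.89 [540. 223. 560. 284.]
trigger_face 0.16 [ 95. 372. 138. 420.]
```

View pics/w3.png

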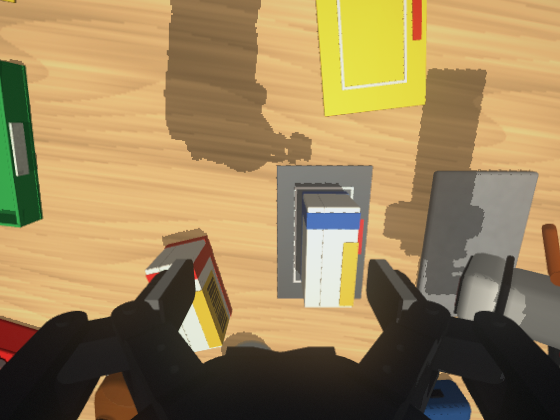

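Carton sits centred in the outline: fit (0.5605, 0.1419), yaw 0.134, against the mat's (0.562, 0.1416), yaw 0.134. Now I tilt the tool 40° toward the scanner.

>>> {"api": "servo_tool", "payload": {"deltas": [{"dx": 0,"dy": 0,"dz": 2,"rx": 0.13,"ry": 0.0175,"rz": 0,"fingers": -1},{"dx": 0,"dy": 0,"dz": 2,"rx": 0.138,"ry": 0.0185,"rz": 0,"fingers": -1},{"dx": 0,"dy": 10,"dz": 2,"rx": 0.138,"ry": 0.0185,"rz": 0,"fingers": -1},{"dx": 0,"dy": 20,"dz": 2,"rx": 0.138,"ry": 0.0185,"rz": 0,"fingers": -1},{"dx": 0,"dy": 30,"dz": 2,"rx": 0.138,"ry": 0.0185,"rz": 0,"fingers": -1},{"dx": 0,"dy": 20,"dz": 2,"rx": 0.01,"ry": 0,"rz": 0,"fingers": -1},{"dx": 0,"dy": 0,"dz": 0,"rx": 0,"ry": 0,"rz": 0,"fingers": -1},{"dx": 0,"dy": 0,"dz": 0,"rx": 0,"ry": 0,"rz": 0,"fingers": -1}]}}

```text
clock: 11.0
tcp_pos: [0.498, 0.1584, 0.3086]
orientation: [-0.023, -0.064, 0.938, 0.341]
wrist_force: [-0.3, 0.1, -0.2]
finger_gap: 0.0854
```

```bash
cat > e.py <<'E'
from h import *
import sys
s=env.get_state(); q=s['orientation']; M=R.from_quat([q[1],q[2],q[3],q[0]]).as_matrix()
print(np.round(s['tcp_pos'],4),np.round(s['joint_pos'],3)); print(M.round(3).tolist())
c=cam('wrist'); n=sys.argv[1]; cv2.imwrite(f'pics/{n}.png',c['img'][:,:,::-1])
np.savez(f'{n}.npz',**c)
for t in('scanner','lamp','trigger_face'):
    for d in cut_out(t,'wrist')[:2]: print(t,d['confidence'],np.round(d['extent'])); 
    L=cut_out(t,'wrist')
    if L: np.save(f'{n}_{t}.npy',np.array(L[0]['region'],bool))
def S(psi,p,b): return np.asarray(b)@(R.from_euler('z',psi)*R.from_euler('x',40,degrees=True)).as_matrix().T+p
print('pred sq,trig(-9,-30),(18,-22),headedge,gripend',proj(c,S(.133,[.4845,.314,.17],[[0,0,0],[-.009,-.03,0],[.018,-.022,0],[.034,.044,.034],[-.082,0,0]])).round(0).tolist())
E
python3 e.py w4
```

```text
[0.498  0.1584 0.3086] [-0.129  0.28  -0.127  1.379  0.669 -0.341]
[[-0.991, -0.105, -0.086], [-0.136, 0.759, 0.637], [-0.002, 0.642, -0.766]]
scanner 0.75 [226. 111. 360. 346.]
lamp 0.61 [458.  69. 560. 418.]
trigger_face 0.58 [274. 193. 304. 243.]
pred sq,trig(-9,-30),(18,-22),headedge,gripend [[312.0, 209.0], [282.0, 200.0], [289.0, 226.0], [364.0, 255.0], [315.0, 121.0]]
```

View pics/w4.png

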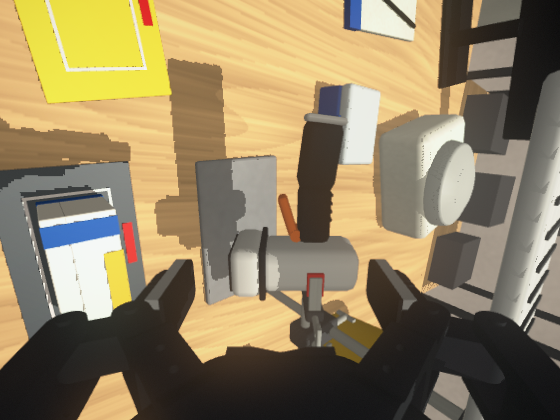

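```bash
cat > f.py <<'E'
from h import *
import sys
n=sys.argv[1]; c=dict(np.load(n+'.npz')); m=np.load(n+'_scanner.npy'); t=np.load(n+'_trigger_face.npy')
for r in list(range(120,240,15))+list(range(240,300,10)):
    x=np.where(m[r])[0]; xt=np.where(t[r])[0]; print(r,(x.min(),x.max()) if len(x) else '',(xt.min(),xt.max()) if len(xt) else '')
print('cols',[(cc,np.where(m[:,cc])[0][[0,-1]].tolist()) for cc in (240,270,320,340,350)])
def S(psi,p,b): return np.asarray(b)@(R.from_euler('z',psi)*R.from_euler('x',40,degrees=True)).as_matrix().T+p
p=[.4845,.314,.17]
for l,b in {'gripback z14/0/-14':[[0,.02,.014],[0,.02,0],[0,.02,-.014]],'grip end':[[-.082,-.02,.014],[-.082,.02,.014],[-.082,-.02,0],[-.082,.02,0]],'head near edge z0':[[.034,-.076,0],[.034,.044,0]],'z34':[[.034,-.076,.034],[.034,.044,.034]],'head far z0':[[.084,-.076,0],[.084,.044,0]],'trig':[[-.014,-.0315,.01],[-.009,-.03,.01],[.018,-.022,.01],[-.009,-.03,-.01]]}.items(): print(l,proj(c,S(.133,p,b)).round(0).tolist())
E
python3 f.py w4
```

```text
120 (np.int64(305), np.int64(347)) 
135 (np.int64(302), np.int64(343)) 
150 (np.int64(300), np.int64(340)) 
165 (np.int64(298), np.int64(337)) 
180 (np.int64(298), np.int64(335)) 
195 (np.int64(279), np.int64(332)) (np.int64(279), np.int64(286))
210 (np.int64(280), np.int64(331)) (np.int64(281), np.int64(290))
225 (np.int64(285), np.int64(329)) (np.int64(285), np.int64(296))
240 (np.int64(234), np.int64(348)) (np.int64(292), np.int64(299))
250 (np.int64(230), np.int64(355)) 
260 (np.int64(228), np.int64(358)) 
270 (np.int64(229), np.int64(357)) 
280 (np.int64(228), np.int64(356)) 
290 (np.int64(230), np.int64(349)) 
cols [(240, [231, 296]), (270, [236, 290]), (320, [113, 344]), (340, [116, 290]), (350, [242, 289])]
gripback z14/0/-14 [[335.0, 213.0], [333.0, 209.0], [330.0, 205.0]]
grip end [[294.0, 121.0], [340.0, 121.0], [293.0, 121.0], [337.0, 122.0]]
head near edge z0 [[236.0, 241.0], [354.0, 241.0]]
z34 [[231.0, 255.0], [364.0, 255.0]]
head far z0 [[238.0, 285.0], [351.0, 285.0]]
trig [[280.0, 197.0], [282.0, 202.0], [290.0, 230.0], [282.0, 197.0]]
```

>>> {"api": "servo_tool", "payload": {"deltas": [{"dx": -2,"dy": 22,"dz": 18,"rx": 0,"ry": 0,"rz": 0,"fingers": -1},{"dx": -1.7,"dy": 12.7,"dz": -15.3,"rx": 0,"ry": 0,"rz": 0,"fingers": -1},{"dx": -3.0,"dy": 22.3,"dz": -26.8,"rx": 0,"ry": 0,"rz": 0,"fingers": -1},{"dx": -2.1,"dy": 15.9,"dz": -19.2,"rx": 0,"ry": 0,"rz": 0,"fingers": -1},{"dx": 0,"dy": 0,"dz": 0,"rx": 0,"ry": 0,"rz": 0,"fingers": -1},{"dx": 0,"dy": 0,"dz": 0,"rx": 0,"ry": 0,"rz": 0,"fingers": -1}]}}

```text
clock: 11.95
tcp_pos: [0.4889, 0.231, 0.2663]
orientation: [-0.022, -0.064, 0.938, 0.341]
wrist_force: [0.4, -0.9, 0.5]
finger_gap: 0.0858
```

```bash
sed -i 's/p=\[.4845,.314,.17\]/p=[.4845,.311,.17]/' f.py; python3 e.py w5 | head -5; python3 f.py w5
```

```text
[0.4889 0.231  0.2663] [ 0.012  0.272 -0.24   1.16   0.692 -0.161]
[[-0.991, -0.105, -0.085], [-0.135, 0.759, 0.637], [-0.002, 0.643, -0.766]]
scanner 0.62 [178. 107. 347. 362.]
trigger_face 0.79 [234. 217. 267. 285.]
pred sq,trig(-9,-30),(18,-22),headedge,gripend [[284.0, 238.0], [241.0, 226.0], [253.0, 261.0], [352.0, 307.0], [284.0, 119.0]]
120 (np.int64(270), np.int64(326)) 
135 (np.int64(266), np.int64(323)) 
150 (np.int64(265), np.int64(321)) 
165 (np.int64(264), np.int64(318)) 
180 (np.int64(262), np.int64(316)) 
195 (np.int64(260), np.int64(313)) 
210 (np.int64(264), np.int64(308)) 
225 (np.int64(235), np.int64(308)) (np.int64(235), np.int64(250))
240 (np.int64(238), np.int64(308)) (np.int64(238), np.int64(255))
250 (np.int64(242), np.int64(309)) (np.int64(242), np.int64(259))
260 (np.int64(199), np.int64(307)) (np.int64(246), np.int64(262))
270 (np.int64(193), np.int64(325)) (np.int64(250), np.int64(264))
280 (np.int64(194), np.int64(336)) (np.int64(254), np.int64(265))
290 (np.int64(195), np.int64(340)) Traceback (most recent call last):
  File "f.py", line 6, in <module>
    print('cols',[(cc,np.where(m[:,cc])[0][[0,-1]].tolist()) for cc in (240,270,320,340,350)])
                      ~~~~~~~~~~~~~~~~~~~~^^^^^^^^
IndexError: index 0 is out of bounds for axis 0 with size 0
```

View pics/w5.png

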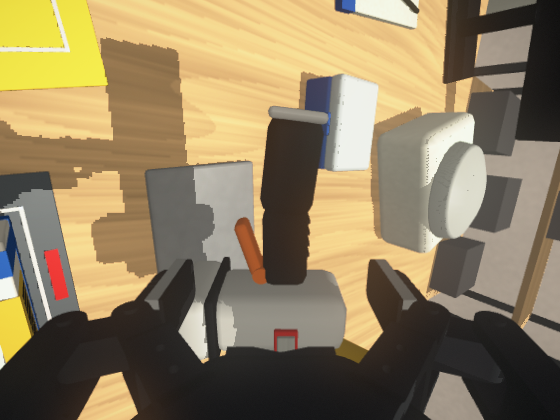

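Trigger tip is at (242,220), grip centre is near (286,238), and the fingers straddle both. A 2 mm correction, then straight in.

>>> {"api": "servo_tool", "payload": {"deltas": [{"dx": 0,"dy": -1.7,"dz": -1.5,"rx": 0,"ry": 0,"rz": 0,"fingers": -1},{"dx": -1.3,"dy": 9.6,"dz": -11.5,"rx": 0,"ry": 0,"rz": 0,"fingers": -1},{"dx": -1.7,"dy": 12.7,"dz": -15.3,"rx": 0,"ry": 0,"rz": 0,"fingers": -1},{"dx": -1.7,"dy": 12.7,"dz": -15.3,"rx": 0,"ry": 0,"rz": 0,"fingers": -1},{"dx": 0,"dy": 0,"dz": 0,"rx": 0,"ry": 0,"rz": 0,"fingers": -1},{"dx": 0,"dy": 0,"dz": 0,"rx": 0,"ry": 0,"rz": 0,"fingers": -1}]}}

```text
clock: 12.9
tcp_pos: [0.4842, 0.2642, 0.2226]
orientation: [-0.022, -0.064, 0.938, 0.341]
wrist_force: [-0.6, -0.1, 0.6]
finger_gap: 0.0855
```

>>> {"api": "servo_tool", "payload": {"deltas": [{"dx": -0.7,"dy": 6,"dz": -7.2,"rx": 0,"ry": 0,"rz": 0,"fingers": -1},{"dx": -0.7,"dy": 6,"dz": -7.2,"rx": 0,"ry": 0,"rz": 0,"fingers": -1},{"dx": 0,"dy": 0,"dz": 0,"rx": 0,"ry": 0,"rz": 0,"fingers": -1},{"dx": 0,"dy": 0,"dz": 0,"rx": 0,"ry": 0,"rz": 0,"fingers": -1}]}}

```text
clock: 13.3
tcp_pos: [0.4829, 0.2763, 0.2079]
orientation: [-0.022, -0.064, 0.938, 0.341]
wrist_force: [0.1, 1.1, 0.6]
finger_gap: 0.0854
```

```bash
python3 e.py w6
```

```text
[0.4829 0.2763 0.2079] [ 0.101  0.309 -0.344  0.945  0.698 -0.044]
[[-0.991, -0.104, -0.085], [-0.135, 0.759, 0.637], [-0.002, 0.643, -0.766]]
scanner 0.67 [103.  90. 368. 420.]
trigger_face 0.74 [213. 265. 264. 348.]
pred sq,trig(-9,-30),(18,-22),headedge,gripend [[290.0, 296.0], [227.0, 279.0], [245.0, 327.0], [402.0, 417.0], [293.0, 115.0]]
```

View pics/w6.png

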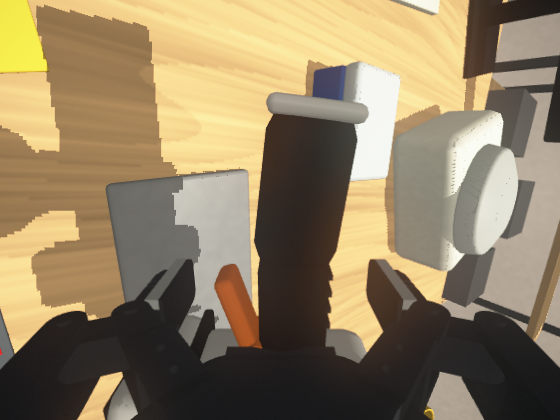

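>>> {"api": "servo_tool", "payload": {"deltas": [{"dx": -0.2,"dy": 1.5,"dz": 1.3,"rx": 0,"ry": 0,"rz": 0,"fingers": -0.4},{"dx": 0,"dy": 0,"dz": 0,"rx": 0,"ry": 0,"rz": 0,"fingers": -0.4},{"dx": 0,"dy": 0,"dz": 0,"rx": 0,"ry": 0,"rz": 0,"fingers": -0.4},{"dx": 0,"dy": 0,"dz": 0,"rx": 0,"ry": 0,"rz": 0,"fingers": -0.4}], "newtons": 25}}

```text
clock: 14.05
tcp_pos: [0.483, 0.2774, 0.2092]
orientation: [-0.022, -0.064, 0.938, 0.341]
wrist_force: [0.4, -3.5, -0.7]
finger_gap: 0.0595
```

>>> {"api": "servo_tool", "payload": {"deltas": [{"dx": 0,"dy": 0,"dz": 0,"rx": 0,"ry": 0,"rz": 0,"fingers": 1},{"dx": 0,"dy": 0,"dz": 0,"rx": 0,"ry": 0,"rz": 0,"fingers": 1},{"dx": 0,"dy": 0,"dz": 0,"rx": 0,"ry": 0,"rz": 0,"fingers": 1}], "newtons": 25}}

```text
clock: 14.35
tcp_pos: [0.4824, 0.2773, 0.2091]
orientation: [-0.023, -0.063, 0.938, 0.341]
wrist_force: [-1.5, -5.1, 0.6]
finger_gap: 0.039
```

```bash
python3 - <<'E'
from h import *
c=cam('wrist'); cv2.imwrite('pics/w7.png',c['img'][:,:,::-1])
print([(np.round(d['extent']),d['confidence']) for d in cut_out('trigger_face','wrist')[:1]],env.get_state()['clock'],env.get_state()['finger_gap'])
E
```

```text
[(array([237., 261., 260., 348.]), 0.69)] 14.45 0.03848283265068098
```

>>> {"api": "servo_tool", "payload": {"deltas": [{"dx": 0,"dy": 0,"dz": 0,"rx": 0,"ry": 0,"rz": 0,"fingers": 1},{"dx": 0,"dy": 0,"dz": 0,"rx": 0,"ry": 0,"rz": 0,"fingers": 1},{"dx": 0,"dy": 0,"dz": 0,"rx": 0,"ry": 0,"rz": 0,"fingers": 1},{"dx": 0,"dy": 0,"dz": 0,"rx": 0,"ry": 0,"rz": 0,"fingers": -1},{"dx": 0,"dy": 0,"dz": 0,"rx": 0,"ry": 0,"rz": 0,"fingers": -1},{"dx": 0,"dy": 0,"dz": 0,"rx": 0,"ry": 0,"rz": 0,"fingers": -1},{"dx": 0,"dy": 0,"dz": 0,"rx": 0,"ry": 0,"rz": 0,"fingers": -1},{"dx": 0,"dy": 0,"dz": 0,"rx": 0,"ry": 0,"rz": 0,"fingers": -1}]}}

```text
clock: 15.25
tcp_pos: [0.4829, 0.278, 0.2096]
orientation: [-0.022, -0.064, 0.937, 0.342]
wrist_force: [0.4, 0.2, -0.4]
finger_gap: 0.0851
```

```bash
python3 - <<'E'
from h import *
c=cam('wrist'); a=c['img'][:,:,::-1]; b=cv2.imread('pics/w7.png')
cv2.imwrite('pics/w78.png',cv2.resize(np.hstack([b[200:400,150:420],a[200:400,150:420]]),None,fx=1.45,fy=1.45))
print([(np.round(d['extent']),d['confidence']) for d in cut_out('trigger_face','wrist')[:1]],env.get_state()['clock'],env.get_state()['finger_gap'])
E
```

```text
[(array([208., 265., 258., 348.]), 0.94)] 15.35 0.08530378875623452
```

View pics/w78.png

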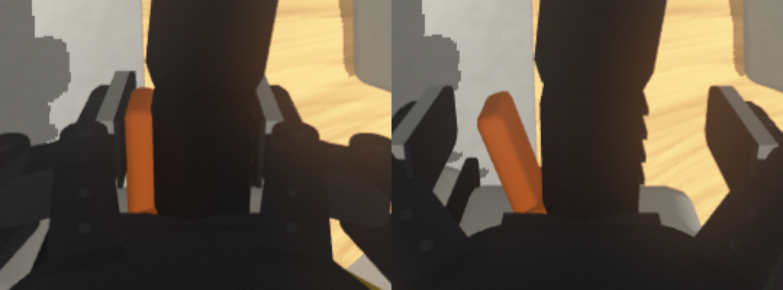

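Left panel: trigger pressed flat. Right panel: sprung back out with the fingers clear. I retreat along the approach, untilt, and regrasp the carton.

>>> {"api": "servo_tool", "payload": {"deltas": [{"dx": 1.7,"dy": -12.7,"dz": 15.3,"rx": 0,"ry": 0,"rz": 0,"fingers": -1},{"dx": 2.5,"dy": -19,"dz": 23,"rx": 0,"ry": 0,"rz": 0,"fingers": -1},{"dx": 3.4,"dy": -25.5,"dz": 30.6,"rx": 0,"ry": 0,"rz": 0,"fingers": -1},{"dx": 3.4,"dy": -25.5,"dz": 30.6,"rx": 0,"ry": 0,"rz": 0,"fingers": -1},{"dx": 0,"dy": -30,"dz": 0,"rx": -0.1,"ry": -0.013,"rz": 0,"fingers": -1},{"dx": 0,"dy": -30,"dz": 0,"rx": -0.138,"ry": -0.0185,"rz": 0,"fingers": -1},{"dx": 0,"dy": -20,"dz": 0,"rx": -0.138,"ry": -0.0185,"rz": 0,"fingers": -1},{"dx": 0,"dy": 0,"dz": 0,"rx": -0.138,"ry": -0.0185,"rz": 0,"fingers": -1}]}}

```text
clock: 16.15
tcp_pos: [0.4948, 0.1125, 0.3096]
orientation: [-0.004, -0.065, 0.994, 0.087]
wrist_force: [0.0, 0.6, -0.5]
finger_gap: 0.0854
```

>>> {"api": "servo_tool", "payload": {"deltas": [{"dx": 0,"dy": 0,"dz": 0,"rx": -0.138,"ry": -0.0185,"rz": 0,"fingers": -1},{"dx": 0,"dy": 0,"dz": 0,"rx": -0.04,"ry": -0.005,"rz": 0,"fingers": -1},{"dx": 0,"dy": 0,"dz": 0,"rx": 0,"ry": 0,"rz": 0,"fingers": -1},{"dx": 0,"dy": 0,"dz": 0,"rx": 0,"ry": 0,"rz": 0,"fingers": -1}]}}

```text
clock: 16.55
tcp_pos: [0.4937, 0.1154, 0.3088]
orientation: [0.0, -0.068, 0.998, 0.001]
wrist_force: [0.6, -0.2, 0.4]
finger_gap: 0.0853
```

```bash
cat > g.py <<'E'
from h import *
s=env.get_state(); q=s['orientation']; r=R.from_quat([q[1],q[2],q[3],q[0]]); M=r.as_matrix()
print(np.round(s['tcp_pos'],4),np.round(s['joint_pos'],3)); print(M.round(4).tolist())
x=R.from_matrix(np.array([[-np.cos(.134),np.sin(.134)*-1*-1,0],[-np.sin(.134),-np.cos(.134)*-1,0],[0,0,-1]]))
print('corr rotvec',(x*r.inv()).as_rotvec().round(4))
c=cam('wrist'); cv2.imwrite('pics/w9.png',c['img'][:,:,::-1])
for d in cut_out('carton_blue','wrist')[:1]:
    p,f=fit([c],[np.array(d['region'],bool)],carton(),[.561,.142,.134],.003); print('carton',d['confidence'],np.round(d['extent']),p.round(4),round(f,3))
E
python3 g.py
```

```text
[0.4937 0.1154 0.3088] [ 7.100e-02  1.800e-01 -1.170e-01  1.274e+00  1.000e-03 -6.600e-02]
[[-0.9907, -0.136, -0.0001], [-0.136, 0.9907, 0.0013], [-0.0001, 0.0013, -1.0]]
corr rotvec [-0.0013  0.     -0.1364]
carton 0.76 [270. 193. 325. 301.] [0.5601 0.1417 0.1353] 0.028
```

>>> {"api": "servo_tool", "payload": {"deltas": [{"dx": 33,"dy": 13,"dz": 0,"rx": 0,"ry": 0,"rz": 0,"fingers": -1},{"dx": 33,"dy": 13,"dz": -20,"rx": 0,"ry": 0,"rz": 0,"fingers": -1},{"dx": 0,"dy": 0,"dz": -40,"rx": 0,"ry": 0,"rz": 0,"fingers": -1},{"dx": 0,"dy": 0,"dz": -30,"rx": 0,"ry": 0,"rz": 0,"fingers": -1},{"dx": 0,"dy": 0,"dz": 0,"rx": 0,"ry": 0,"rz": 0,"fingers": -1},{"dx": 0,"dy": 0,"dz": 0,"rx": 0,"ry": 0,"rz": 0,"fingers": -1}]}}

```text
clock: 17.25
tcp_pos: [0.5597, 0.1405, 0.2189]
orientation: [-0.001, -0.067, 0.998, 0.0]
wrist_force: [0.5, -0.9, 1.2]
finger_gap: 0.0852
```

>>> {"api": "servo_tool", "payload": {"deltas": [{"dx": 0,"dy": 1,"dz": -30,"rx": 0,"ry": 0,"rz": 0,"fingers": -1},{"dx": 0,"dy": 0,"dz": -40,"rx": 0,"ry": 0,"rz": 0,"fingers": -1},{"dx": 0,"dy": 0,"dz": -30,"rx": 0,"ry": 0,"rz": 0,"fingers": -1},{"dx": 0,"dy": 0,"dz": -17,"rx": 0,"ry": 0,"rz": 0,"fingers": -1},{"dx": 0,"dy": 0,"dz": 0,"rx": 0,"ry": 0,"rz": 0,"fingers": -1},{"dx": 0,"dy": 0,"dz": 0,"rx": 0,"ry": 0,"rz": 0,"fingers": -1}]}}

```text
clock: 17.85
tcp_pos: [0.5613, 0.142, 0.1041]
orientation: [0.002, -0.068, 0.998, 0.0]
wrist_force: [0.5, -0.5, 0.4]
finger_gap: 0.0858
```

>>> {"api": "servo_tool", "payload": {"deltas": [{"dx": 0,"dy": 0,"dz": 0,"rx": 0,"ry": 0,"rz": 0,"fingers": 1},{"dx": 0,"dy": 0,"dz": 0,"rx": 0,"ry": 0,"rz": 0,"fingers": 1},{"dx": 0,"dy": 0,"dz": 0,"rx": 0,"ry": 0,"rz": 0,"fingers": 1},{"dx": 0,"dy": 0,"dz": 0,"rx": 0,"ry": 0,"rz": 0,"fingers": 1},{"dx": 0,"dy": 0,"dz": 0,"rx": 0,"ry": 0,"rz": 0,"fingers": 1},{"dx": 0,"dy": 0,"dz": 0,"rx": 0,"ry": 0,"rz": 0,"fingers": 1}], "newtons": 30}}

```text
clock: 18.45
tcp_pos: [0.5612, 0.1421, 0.1038]
orientation: [0.002, -0.068, 0.998, -0.0]
wrist_force: [-0.3, -0.6, 5.3]
finger_gap: 0.0546
```

>>> {"api": "servo_tool", "payload": {"deltas": [{"dx": 0,"dy": 0,"dz": 20,"rx": 0,"ry": 0,"rz": 0,"fingers": 1},{"dx": 0,"dy": 0,"dz": 35,"rx": 0,"ry": 0,"rz": 0,"fingers": 1},{"dx": 0,"dy": 0,"dz": 40,"rx": 0,"ry": 0,"rz": 0,"fingers": 1},{"dx": -10,"dy": -20,"dz": 25,"rx": 0,"ry": 0,"rz": 0,"fingers": 1},{"dx": -15,"dy": -35,"dz": 0,"rx": 0,"ry": 0,"rz": 0,"fingers": 1},{"dx": -15,"dy": -40,"dz": 0,"rx": 0,"ry": 0,"rz": 0,"fingers": 1},{"dx": -15,"dy": -40,"dz": 0,"rx": 0,"ry": 0,"rz": -0.04,"fingers": 1},{"dx": -15,"dy": -40,"dz": 0,"rx": 0,"ry": 0,"rz": -0.04,"fingers": 1}]}}

```text
clock: 19.25
tcp_pos: [0.4889, -0.034, 0.2222]
orientation: [0.0, -0.027, 1.0, -0.0]
wrist_force: [0.1, -0.9, -2.4]
finger_gap: 0.0547
```

>>> {"api": "servo_tool", "payload": {"deltas": [{"dx": -15,"dy": -40,"dz": 0,"rx": 0,"ry": 0,"rz": -0.04,"fingers": 1},{"dx": -10,"dy": -40,"dz": 0,"rx": 0,"ry": 0,"rz": 0,"fingers": 1},{"dx": 0,"dy": -30,"dz": 0,"rx": 0,"ry": 0,"rz": 0,"fingers": 1},{"dx": 0,"dy": -10,"dz": 0,"rx": 0,"ry": 0,"rz": 0,"fingers": 1},{"dx": 0,"dy": 0,"dz": 0,"rx": 0,"ry": 0,"rz": 0,"fingers": 1},{"dx": 0,"dy": 0,"dz": 0,"rx": 0,"ry": 0,"rz": 0,"fingers": 1}]}}

```text
clock: 19.85
tcp_pos: [0.4647, -0.1521, 0.2218]
orientation: [-0.0, -0.008, 1.0, 0.001]
wrist_force: [-0.6, 0.3, -2.5]
finger_gap: 0.0548
```

```bash
cat > t.py <<'E'
from h import *
s=env.get_state(); q=s['orientation']; M=R.from_quat([q[1],q[2],q[3],q[0]]).as_matrix()
print(np.round(s['tcp_pos'],4),np.round(s['joint_pos'],3),'yaw',np.arctan2(-M[1,0],-M[0,0]))
c=cam('wrist'); np.savez('w10.npz',**c); cv2.imwrite('pics/w10.png',c['img'][:,:,::-1])
for t in('tray','carton_green','carton_blue'):
    for d in cut_out(t,'wrist')[:1]:
        print(t,d['confidence'],np.round(d['extent']))
        m=np.array(d['region'],bool)
        if t=='carton_green':
            p,f=fit([c],[m],carton(),[.488,-.413,0],.004); print(p.round(4),round(f,3))
E
python3 t.py
```

```text
[ 0.4647 -0.1521  0.2218] [-4.810e-01  1.910e-01 -3.220e-01  1.059e+00  1.000e-03 -4.970e-01] yaw 0.016041459167463114
tray 0.86 [  0. 133. 206. 321.]
carton_green 0.73 [  0. 155.  66. 309.]
[ 0.4853 -0.4144 -0.0211] 0.017
carton_blue 0.62 [195. 146. 366. 353.]
```

View pics/w10.png

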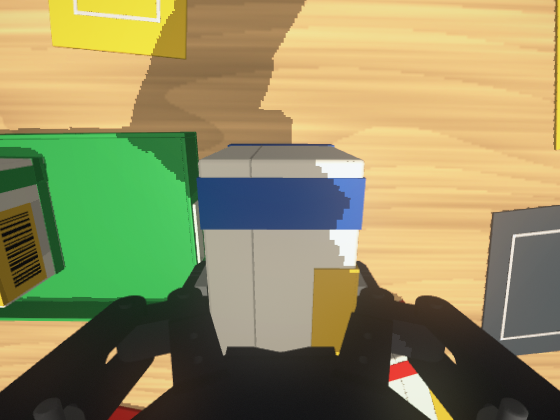

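```bash
python3 - <<'E'
from h import *
c=dict(np.load('w10.npz'))
print(plane(c,[(197,132),(5,133),(197,230)],.036).round(4)); print(plane(c,[(80,320)],.0).round(4),plane(c,[(80,320)],.036).round(4))
for y in (0,.013,.03):
    pass
print(proj(c,place([.4952,-.3558,0,.013],[[-.094,.123,.036],[-.094,-.06,.036],[.094,.123,.036],[.094,.0,.036]])).round(0).tolist())
E
```

```text
[[ 0.4    -0.2233  0.036 ]
 [ 0.4025 -0.3882  0.036 ]
 [ 0.4878 -0.2288  0.036 ]]
[[ 0.616  -0.3848  0.    ]] [[ 0.5884 -0.3562  0.036 ]]
[[184.0, 131.0], [-28.0, 132.0], [201.0, 322.0], [82.0, 321.0]]
```

Blue carton is in the jaws upright. The tray's +y rim ends at (197,132), and the free floor runs from about y -0.387 to -0.23. I aim for (0.494, -0.308).

>>> {"api": "servo_tool", "payload": {"deltas": [{"dx": 5,"dy": -20,"dz": 0,"rx": 0,"ry": 0,"rz": -0.015,"fingers": 1},{"dx": 6,"dy": -35,"dz": 0,"rx": 0,"ry": 0,"rz": 0,"fingers": 1},{"dx": 6,"dy": -40,"dz": 0,"rx": 0,"ry": 0,"rz": 0,"fingers": 1},{"dx": 6,"dy": -35,"dz": 0,"rx": 0,"ry": 0,"rz": 0,"fingers": 1},{"dx": 6,"dy": -22,"dz": 0,"rx": 0,"ry": 0,"rz": 0,"fingers": 1},{"dx": 0,"dy": -4,"dz": 0,"rx": 0,"ry": 0,"rz": 0,"fingers": 1},{"dx": 0,"dy": 0,"dz": 0,"rx": 0,"ry": 0,"rz": 0,"fingers": 1},{"dx": 0,"dy": 0,"dz": 0,"rx": 0,"ry": 0,"rz": 0,"fingers": 1}]}}

```text
clock: 20.85
tcp_pos: [0.4937, -0.3074, 0.2216]
orientation: [-0.0, -0.001, 1.0, 0.001]
wrist_force: [-0.9, -0.7, -1.3]
finger_gap: 0.055
```

```bash
sed 's/w10/w11/g' t.py > t2.py; python3 t2.py
```

```text
[ 0.4937 -0.3074  0.2216] [-6.950e-01  3.620e-01 -8.900e-02  1.121e+00  1.000e-03 -6.970e-01] yaw 0.002066147204127044
tray 0.97 [ 75.  99. 368. 300.]
carton_green 0.81 [ 90. 128. 204. 282.]
[ 0.4853 -0.4131  0.0038] 0.041
carton_blue 0.86 [196. 145. 368. 353.]
```

View pics/w11.png

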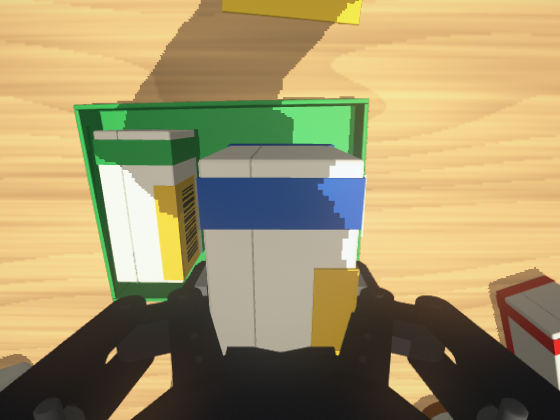

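```bash
python3 - <<'E'
from h import *
c=dict(np.load('w11.npz'))
P=plane(c,[(75,105),(368,99)],.036); print(P.round(4)); d=P[1]-P[0]; y=np.arctan2(-d[0],d[1]); print('len',np.hypot(*d[:2]),'yaw',y)
m=P.mean(0); print('centre',m[:2]+.094*np.array([np.cos(y),np.sin(y)]))
E
```

```text
[[ 0.406  -0.4773  0.036 ]
 [ 0.4014 -0.2357  0.036 ]]
len 0.24165405295451406 yaw 0.019064246725259103
centre [ 0.49768684 -0.35474835]
```

>>> {"api": "servo_tool", "payload": {"deltas": [{"dx": 2,"dy": -4,"dz": -20,"rx": 0,"ry": 0,"rz": 0.013,"fingers": 1},{"dx": 0,"dy": 0,"dz": -30,"rx": 0,"ry": 0,"rz": 0,"fingers": 1},{"dx": 0,"dy": 0,"dz": -30,"rx": 0,"ry": 0,"rz": 0,"fingers": 1},{"dx": 0,"dy": 0,"dz": -18,"rx": 0,"ry": 0,"rz": 0,"fingers": 1},{"dx": 0,"dy": 0,"dz": -8,"rx": 0,"ry": 0,"rz": 0,"fingers": 1},{"dx": 0,"dy": 0,"dz": -2,"rx": 0,"ry": 0,"rz": 0,"fingers": 1},{"dx": 0,"dy": 0,"dz": 0,"rx": 0,"ry": 0,"rz": 0,"fingers": 1},{"dx": 0,"dy": 0,"dz": 0,"rx": 0,"ry": 0,"rz": 0,"fingers": 1}]}}

```text
clock: 21.85
tcp_pos: [0.4966, -0.3134, 0.1153]
orientation: [0.001, -0.007, 1.0, -0.001]
wrist_force: [-0.3, 0.1, -3.1]
finger_gap: 0.0545
```

>>> {"api": "servo_tool", "payload": {"deltas": [{"dx": 0,"dy": 2,"dz": -5,"rx": 0,"ry": 0,"rz": 0,"fingers": 1},{"dx": 0,"dy": 0,"dz": -3,"rx": 0,"ry": 0,"rz": 0,"fingers": 1},{"dx": 0,"dy": 0,"dz": -1,"rx": 0,"ry": 0,"rz": 0,"fingers": 1},{"dx": 0,"dy": 0,"dz": 0,"rx": 0,"ry": 0,"rz": 0,"fingers": 1},{"dx": 0,"dy": 0,"dz": 0,"rx": 0,"ry": 0,"rz": 0,"fingers": 1}]}}

```text
clock: 22.35
tcp_pos: [0.4959, -0.3109, 0.105]
orientation: [0.0, -0.007, 1.0, 0.0]
wrist_force: [-0.1, 1.4, -0.5]
finger_gap: 0.0547
```

>>> {"api": "servo_tool", "payload": {"deltas": [{"dx": 0,"dy": 0,"dz": -1,"rx": 0,"ry": 0,"rz": 0,"fingers": 1},{"dx": 0,"dy": 0,"dz": 0,"rx": 0,"ry": 0,"rz": 0,"fingers": 1},{"dx": 0,"dy": 0,"dz": 0,"rx": 0,"ry": 0,"rz": 0,"fingers": 1}]}}

```text
clock: 22.65
tcp_pos: [0.4959, -0.311, 0.1049]
orientation: [0.0, -0.007, 1.0, -0.0]
wrist_force: [-2.7, 2.1, 5.9]
finger_gap: 0.0547
```

Contact with the tray floor (+6 N). Release with a partial opening, then rise.

>>> {"api": "servo_tool", "payload": {"deltas": [{"dx": 0,"dy": 0,"dz": 0,"rx": 0,"ry": 0,"rz": 0,"fingers": -0.7},{"dx": 0,"dy": 0,"dz": 0,"rx": 0,"ry": 0,"rz": 0,"fingers": -0.7},{"dx": 0,"dy": 0,"dz": 0,"rx": 0,"ry": 0,"rz": 0,"fingers": -0.7},{"dx": 0,"dy": 0,"dz": 0,"rx": 0,"ry": 0,"rz": 0,"fingers": -0.7},{"dx": 0,"dy": 0,"dz": 10,"rx": 0,"ry": 0,"rz": 0,"fingers": -0.7},{"dx": 0,"dy": 0,"dz": 30,"rx": 0,"ry": 0,"rz": 0,"fingers": -0.7},{"dx": 0,"dy": 0,"dz": 40,"rx": 0,"ry": 0,"rz": 0,"fingers": -0.7},{"dx": 0,"dy": 0,"dz": 40,"rx": 0,"ry": 0,"rz": 0,"fingers": -0.7}]}}

```text
clock: 23.45
tcp_pos: [0.4956, -0.3107, 0.2255]
orientation: [-0.0, -0.007, 1.0, 0.0]
wrist_force: [1.0, 0.3, 0.0]
finger_gap: 0.0727
```

>>> {"api": "servo_tool", "payload": {"deltas": [{"dx": -20,"dy": 10,"dz": 40,"rx": 0,"ry": 0,"rz": 0,"fingers": -0.7},{"dx": -30,"dy": 20,"dz": 30,"rx": 0,"ry": 0,"rz": 0,"fingers": -0.7},{"dx": -20,"dy": 10,"dz": 10,"rx": 0,"ry": 0,"rz": 0,"fingers": -0.7},{"dx": 0,"dy": 0,"dz": 0,"rx": 0,"ry": 0,"rz": 0,"fingers": -0.7},{"dx": 0,"dy": 0,"dz": 0,"rx": 0,"ry": 0,"rz": 0,"fingers": -0.7}]}}

```text
clock: 23.95
tcp_pos: [0.426, -0.2711, 0.3049]
orientation: [0.001, -0.007, 1.0, -0.001]
wrist_force: [-0.2, -0.1, -0.7]
finger_gap: 0.0726
```

```bash
cat > z.py <<'E'
from h import *
print(env.get_state()['clock'],np.round(env.get_state()['tcp_pos'],3))
cs={n:cam(n) for n in('wrist','scene','side')}
cv2.imwrite('pics/z.png',np.hstack([cv2.resize(cs['wrist']['img'],(400,300)),cs['side']['img'][100:400,120:400],])[:,:,::-1])
for t,p0,z in(('carton_blue',[.496,-.311,.015],.004),('carton_green',[.485,-.413,0],.004),('carton_red',[.646,-.014,.37],0)):
    for n in cs:
        for d in cut_out(t,n)[:1]:
            p,f=fit([cs[n]],[np.array(d['region'],bool)],carton(),p0,z); print(t,n,d['confidence'],np.round(d['extent']),p.round(4),round(f,3))
E
python3 z.py
```

```text
23.95 [ 0.426 -0.271  0.305]
carton_blue wrist 0.62 [216. 190. 275. 302.] [ 0.4946 -0.3108  0.0129] 0.035
carton_blue scene 0.86 [154. 258. 198. 314.] [ 0.4921 -0.3098  0.0011] 0.054
carton_blue side 0.65 [255. 315. 303. 352.] [ 0.4976 -0.3106  0.0297] 0.038
carton_green scene 0.76 [120. 279. 163. 332.] [ 0.4842 -0.4128  0.0149] 0.051
carton_green side 0.64 [257. 349. 304. 385.] [ 0.4898 -0.4141 -0.0035] 0.033
carton_red wrist 0.9 [425. 288. 484. 365.] [ 0.6325 -0.007   0.6944] 0.894
carton_red scene 0.77 [275. 250. 326. 298.] [ 0.6447 -0.0132  0.3748] 0.041
carton_red side 0.85 [294. 223. 338. 264.] [ 0.6517 -0.0156  0.3781] 0.043
```

View pics/z.png

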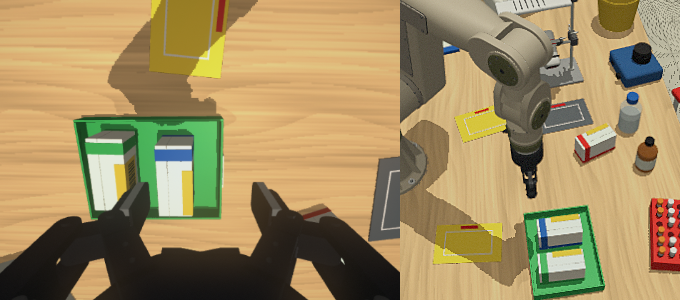

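Both views show the blue carton upright on the tray floor beside the green one: wrist panel (175,175), side panel (560,230). The red carton and the bottles haven't moved, and the robot is clear of everything.

```bash
python3 -c "
from workcell import job
print(job.hand_in())"
```

```text
the job is handed in; nothing more can be done
None
```

The job is handed in, at about 24 s on the robot clock against the 69 s limit. `hand_in` reports no verdict.

- **Reading mat:** the blue-banded carton stood upright in the outline with its label towards the scanner. Its fitted pose was within 2 mm of the mat's centre, with the same yaw to about 0.001 rad. I let go of it before going to the scanner.
- **Trigger:** the fingers closed to 38–39 mm, and the picture showed the trigger pressed flat. I held it for about 0.5 s. The next picture showed it sprung fully back out.
- **Tray:** I lowered the carton to about 6 N contact on the tray floor and released it there. It stands upright at about (0.495, -0.311), roughly 47 mm from the green-banded carton and from the wall.
- **Other items:** the green-banded carton fits within about 1 mm of where it started, and the red-banded one within about 1.5 mm. I checked the bottles only by eye, and they look unmoved.

**Disagreements:**
- The scene and side cameras differ from each other by about 5–6 mm in x throughout, so I relied on the wrist camera.
- The last wrist fit of the red-banded carton was unusable because the carton was mostly hidden.
- My first estimate of the scanner position was a few mm off, and I corrected it from close-up wrist views.

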